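Re-stand the bottles and clamp the child-safe rack

ROBOT

A 6-joint arm with a two-finger parallel gripper is mounted at the origin on the work surface. World frame = base frame: x ahead of the robot, y to its left, z up, the work surface at z = 0. Lengths are in m, angles in rad, forces in N, time in s.
With the tool pointing down it reaches from about 0.375 to 0.975 m from the base axis. Payload 3.8 kg.
Tool frame: the origin (TCP) lies at the very end of the fingers, on their centre line; the grasp point (between the pads) lies 19 mm behind it (bot.pinch_z is the distance from the TCP to the grasp point, in m); x points along the fingers, y is the direction in which the jaws open and shut, and the axes are right-handed (so a half turn about x gives the same grasp; the last joint's range is limited). The gripper opens to 85 mm and grips with 20 to 120 N. Pads are 22 mm wide; open, the fingers measure 114 mm over their backs; the gripper's body (76 mm by 85 mm) begins 54 mm behind the grasp point. The pads swing forward as they close: fully open they stand 13 mm farther back than shut.
Start: joints at [-1.361, 0.264, 1.604, -0, 1.274, -0.037], TCP at [0.165, -0.655, 0.231] pointing down, gripper open.
Joint ranges: [-2.63, 2.63], [-0.94, 2.18], [0.31, 2.57], [-1.31, 4.45], [0, 2.66], [-2.55, 2.55]. Speed limits (rad/s): [2.57, 2.57, 3.14, 3.14, 3.14, 3.14].

INTERFACE

Orientations are given as a rotation vector (axis times angle).
In Python, from workcell import monitor, imaging, finish_job, bot gives the robot as it stands.
- The arm moves only by the tool jog_arm, never from a script. Its argument "rows" is a list of rows, each a list of 7 numbers: the shift along the tool's x, y, z in m, then the turn, a rotation vector about the tool's x, y, z in rad, then the opening in per cent of the stroke, from 0 (shut) to 100 (fully open). A call has 1 to 20 rows; each row is the pose to reach, as a shift and turn from the pose measured when the call began, along the tool's axes at that moment; what a row does not reach only later rows make up. A row lasts 1/10 s, in which the tool goes at most 50 mm and 8.59 degrees, less where a joint would pass 70% of its speed; a pose out of reach is approached as far as the arm can. A call with a gripper value outside its range is refused whole. The fingers move at their own pace and stop on an object; "force" is the grip in N (left out, the last holds). Time passes only in rows, so rows that repeat a pose let the fingers close. It gives the time, the measured TCP pose, the force and the opening at its end, in the units of the state.
- monitor.read_state(): the state, without advancing time (a new reading comes with each control period).
- imaging.read_camera(name): name is "scene" or "top" or "wrist"; returns the picture (420x560x3 uint8, blue, green, red); there is no depth.
- imaging.camera_params(name): a dict with "fx", "fy", "cx", "cy" (pixels), "T" (4x4, takes a point from camera to world coordinates); the wrist camera has in their place "T_tool_cam" (4x4, takes a point from camera to tool coordinates, whose origin is the TCP and whose axes are the tool frame's). Camera axes: x right, y down, z forward; pixel columns grow to the right and rows downward; lengths in m; the calibration is good to about 2 mm. A picture is of the moment at which its call begins: read the wrist's pose just before it. camera_params takes no time and is no camera call.
- finish_job(): hands the job in, once; it reports no verdict.
The state is a dict: "time": time; "q": joint angles; "joint_vel": joint speeds; "joint_torque": joint torques, N m; "tool_pos": TCP position; "tcp_rot": TCP orientation; "wrist_force": force on the tool from outside, world axes, zero at the start; "torque": the same for the moment, N m; "width": opening from 0.0 (shut) to 1.0 (fully open).
Only numpy, scipy, OpenCV 4.12 (cv2) and the standard library are available. Lean on these libraries where they do the work, as an engineer would, in place of code of your own. Each camera call takes 0.05 s, during which the arm holds its last target. There are 200 camera calls.

TASK

Two bottles have toppled along the lane of the child-safe bottle rack. Swing the red clamp lever fully open to lift the clamp bar off the row, stand both bottles upright again in the lane between their neighbours, then swing the lever fully shut so that the bar lies over all four caps. Do not knock the two neighbours over, and leave the soap pump, tumbler and cream jar where they stand.

Things in the scene. Friction and masses are not known exactly. Their poses are not given: they have to be found in the camera images.
- rack: White steel bottle rack fixed to the counter. Origin on the counter under the lane's middle; y along the lane, x across it away from the robot, z up. Lane 60 mm wide, 325 mm long, rubber floor at z = 6 mm; front rail and wire to z = 55 mm, rear rail 56 mm, end plates 66 mm high (x -41 to 89), rear wires at x = 48 up to z = 108 mm. Rear posts at x = 65, y = +-164 rise to 207 mm.
- clamp (a joint): Angle of the hinged clamp in rad, about the rack's y axis through clamp_hinge: 0 fully shut, 1.83 fully open (end stops). Friction hinge: it stays where it is left and turns with about 0.3 N m (3 to 4 N at the grip). Clamp = shaft, bar and lever in one rigid piece. The lever leans 60 degrees from vertical to rack -x when shut, 45 degrees to +x when open. Starts at 0 to 0.3 rad.
- clamp_bar (a point): Middle of the underside of the clamp's rubber-faced bar, 26 mm wide, 309 mm long along the lane, on two arms 65 mm from the hinge axis. Shut, it lies level over the caps (4 mm above standing caps, z = 178 mm) and hides them from above; fully open, it stands behind the lane, 15 degrees past upright.
- clamp_hinge (a point): Fixed point on the hinge axis (12 mm cross shaft) in the middle plane of the lever, outside the rack's -y end: rack x = 65, y = -192, z = 180 mm.
- lever_tip (a point): Middle of the end of the red lever grip, 115 mm from clamp_hinge. The grip is a rounded bar 22 mm wide (along the hinge axis) and 16 mm thick over the last 75 mm of the lever; a thinner steel arm joins it to the hinge. About 15 mm of free space between grip and rack post.
- bottle_pink: Pink, white-capped bottle, 0.3 kg: round body 54 mm diameter up to 126 mm, then neck and cap 28 mm diameter (cap from 138 to 168 mm, the top). Origin: centre of its underside; z axis towards the cap. Toppled about 32 degrees to rack +y on its foot edge (grips the floor): one leans on the +y neighbour, the other on it (which varies). Below 18 degrees it rocks upright.
- bottle_purple: Purple, white-capped bottle, 0.3 kg: round body 54 mm diameter up to 126 mm, then neck and cap 28 mm diameter (cap from 138 to 168 mm, the top). Origin: centre of its underside; z axis towards the cap. Toppled about 32 degrees to rack +y on its foot edge (grips the floor): one leans on the +y neighbour, the other on it (which varies). Below 18 degrees it rocks upright.
- bottle_yellow: Yellow, green-capped bottle, 0.3 kg: round body 54 mm diameter up to 126 mm, then neck and cap 28 mm diameter (cap from 138 to 168 mm, the top). Origin: centre of its underside; z axis towards the cap. Stands at one end of the row as a neighbour (which end varies).
- bottle_blue: Blue, white-capped bottle, 0.3 kg: round body 54 mm diameter up to 126 mm, then neck and cap 28 mm diameter (cap from 138 to 168 mm, the top). Origin: centre of its underside; z axis towards the cap. Stands at one end of the row as a neighbour (which end varies).
- soap_pump: White soap dispenser with orange pump, 68 mm diameter x 158 mm high, standing on the counter to the right of the rack. Origin: centre of its underside. Bystander.
- tumbler: Blue toothbrush tumbler with a brush in it, 74 mm diameter x 100 mm high (brush to 186 mm), on the counter to the left of the rack. Origin: centre of its underside. Bystander.
- cream_jar: Low white cream jar with a gold-brown lid, 70 mm diameter x 55 mm high, on the counter behind the rack (+x side). Origin: centre of its underside. Bystander.
Mind the look-alikes: they are no part of the job. What is shaped like the bottle_blue but turquoise is not meant. What is shaped like the bottle_pink but turquoise is not meant.

How it is judged:
On the way, in this order (a step that is already met when the one before it is completed fails the run):
1. the clamp lever is swung open (beyond 1.5 rad) (value of joint clamp above 1.5 rad), for 0.2 s.
2. both toppled bottles stand upright in the lane (within 0.1 rad) while the clamp is open (angle between each of bottle_pink, bottle_purple's own z axis and vertical below 0.1 rad and value of joint clamp above 1.2 rad), for 0.3 s.
At the end, for the whole second after the job is handed in: The clamp is shut (within 0.08 rad of its stop) and all four bottles stand in the rack's lane on its floor, upright within 0.1 rad, at rest (value of joint clamp below 0.08 rad and angle between each of bottle_pink, bottle_purple, bottle_yellow, bottle_blue's own z axis and vertical below 0.1 rad and z of each of bottle_pink, bottle_purple, bottle_yellow, bottle_blue in the frame of rack below 0.012 m and x of bottle_pink in the frame of rack between -0.015 and 0.015 m and y of bottle_pink in the frame of rack between -0.16 and 0.16 m and linear speed of each of bottle_pink, bottle_purple, bottle_yellow, bottle_blue below 0.02 m/s and x of bottle_purple in the frame of rack between -0.015 and 0.015 m and y of bottle_purple in the frame of rack between -0.16 and 0.16 m and x of bottle_yellow in the frame of rack between -0.015 and 0.015 m and y of bottle_yellow in the frame of rack between -0.16 and 0.16 m and x of bottle_blue in the frame of rack between -0.015 and 0.015 m and y of bottle_blue in the frame of rack between -0.16 and 0.16 m); the robot touches nothing.
It fails at once if the yellow neighbour is knocked over (tilted more than 0.4 rad) (angle between bottle_yellow's own z axis and vertical above 0.4 rad).
It fails at once if the blue neighbour is knocked over (tilted more than 0.4 rad) (angle between bottle_blue's own z axis and vertical above 0.4 rad).
It fails at once if the soap pump is moved more than 30 mm (distance of soap_pump from where it was at the start of the episode above 0.03 m).
It fails at once if the tumbler is moved more than 30 mm (distance of tumbler from where it was at the start of the episode above 0.03 m).
It fails at once if the cream jar is moved more than 30 mm (distance of cream_jar from where it was at the start of the episode above 0.03 m).
It also fails if it takes over 72 s, if anything falls off the work surface, if the arm or the gripper's body presses on something with over 40 N, if the wrist force passes 120 N, or if a joint passes its speed limit or range.

## Working session

There is one attempt and no reset: what is moved stays moved. The work goes in short steps, Python scripts to look and compute and a tool call to move; the robot and the scene stay as the last step left them, time stands still between calls to the robot, and variables do not carry over. Pictures are saved under pics/ and viewed, about 8 in all and at most 12, crops included, and the job is handed in when it is done.

Besides the shell and the picture viewer there is one more tool, called after "Emit:" as name(argument=value, ...), one argument or row to a line, values as JSON. jog_arm: Moves the arm, as the interface text tells. Its arguments: {"type":"object","properties":{"rows":{"type":"array","items":{"type":"array","items":{"type":"number"}}},"force":{"type":"number"}},"required":["rows"]}

```bash
mkdir -p pics; ls; python3 - <<'E'
from workcell import monitor, imaging, bot
import cv2,numpy as np
np.set_printoptions(precision=4,suppress=True)
print(monitor.read_state())
for n in("scene","top","wrist"):
    print(n,imaging.camera_params(n))
a=imaging.read_camera("scene");b=imaging.read_camera("top")
cv2.imwrite("pics/s0.png",a);cv2.imwrite("pics/t0.png",b)
print([x for x in dir(bot) if x[0]!='_'])
E
```

```text
pics
{'time': 0.0, 'q': array([-1.3609,  0.2648,  1.6054, -0.    ,  1.2737, -0.0369]), 'joint_vel': array([ 0.0016,  0.    ,  0.    ,  0.0013, -0.0012,  0.0004]), 'joint_torque': array([ -0.0007, -51.5115, -36.7314,  -0.0001,   0.0131,  -0.    ]), 'tool_pos': array([ 0.1647, -0.6538,  0.2299]), 'tcp_rot': array([ 2.0909,  0.2617, -2.0914]), 'wrist_force': array([0.4688, 0.89  , 0.1944]), 'torque': array([-0.0376,  0.0067,  0.0187]), 'width': 0.9979281157319084}
scene {'fx': 419.7270778341272, 'fy': 419.7270778341272, 'cx': 281.02417522353676, 'cy': 211.862029688453, 'T': array([[-0.1465,  0.745 , -0.6508,  1.3816],
       [ 0.9892,  0.1079, -0.0993,  0.1351],
       [-0.0037, -0.6583, -0.7527,  1.0588],
       [ 0.    ,  0.    ,  0.    ,  1.    ]])}
top {'fx': 454.3965889549563, 'fy': 454.3965889549563, 'cx': 282.49378771663874, 'cy': 206.8545312386252, 'T': array([[ 0.0981, -0.9726,  0.211 ,  0.3512],
       [-0.9952, -0.0965,  0.0178, -0.007 ],
       [ 0.003 , -0.2117, -0.9773,  1.433 ],
       [ 0.    ,  0.    ,  0.    ,  1.    ]])}
wrist {'fx': 331.688317523188, 'fy': 331.688317523188, 'cx': 278.50234386351667, 'cy': 217.070609734237, 'T_tool_cam': array([[-0.0002, -0.2617,  0.9652, -0.1426],
       [ 1.    ,  0.0008,  0.0005, -0.0001],
       [-0.0009,  0.9652,  0.2617, -0.0658],
       [ 0.    ,  0.    ,  0.    ,  1.    ]])}
['MotionError', 'pinch_z']
```

View pics/s0.png

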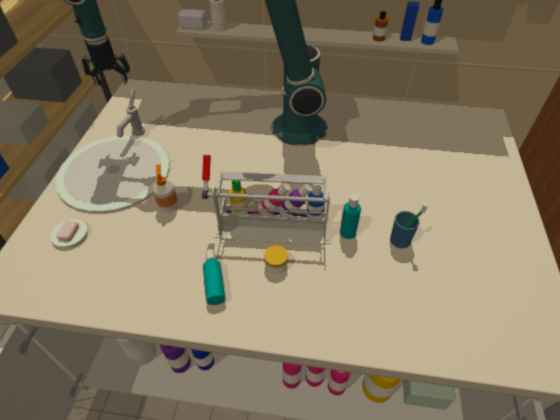

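View pics/t0.png

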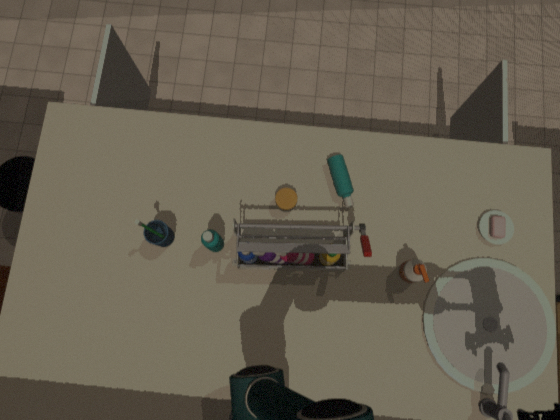

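The scene view shows, from -y to +y: yellow, pink, purple, blue. The red lever is at about (207,168) in scene and (365,245) in top. I'll enlarge crops of both to measure.

```bash
python3 - <<'E'
import cv2,numpy as np
a=cv2.imread("pics/s0.png")[140:290,185:345];b=cv2.imread("pics/t0.png")[180:290,220:390]
a=cv2.resize(a,(560,525),interpolation=cv2.INTER_CUBIC) # 3.5x
b=cv2.resize(b,None,fx=4.5,fy=4.5,interpolation=cv2.INTER_CUBIC)
cv2.imwrite("pics/s0c.png",cv2.convertScaleAbs(a,alpha=1.3));cv2.imwrite("pics/t0c.png",cv2.convertScaleAbs(b,alpha=1.7))
E
```

```text
(no output)
```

View pics/s0c.png

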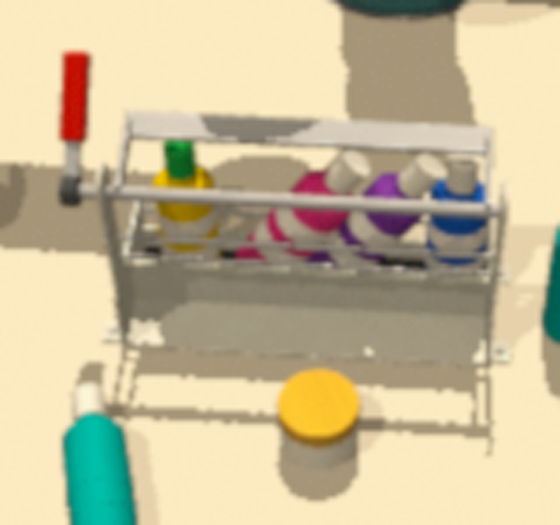

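View pics/t0c.png

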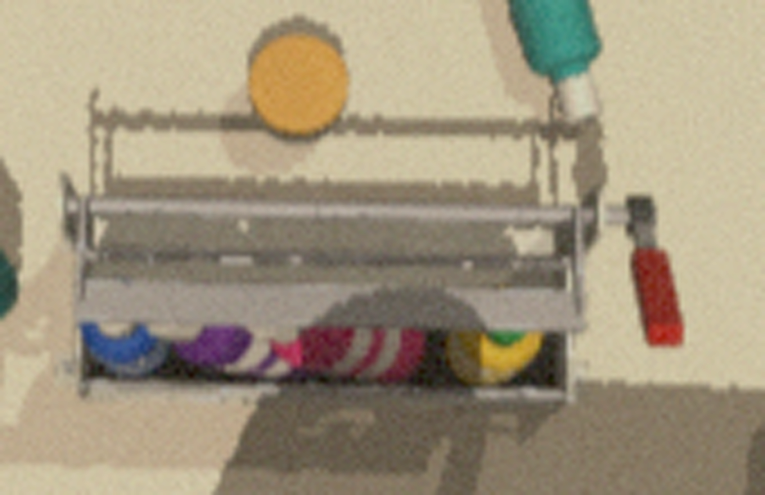

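Purple leans on blue at +y and pink leans on purple. The bar covers the caps, with its ends at top-crop (79,300) and (583,310). The hub is at (641,213) and the lever tip at (665,335). Next is a fit of the rack pose and clamp angle.

```bash
cat > h.py <<'E'
import numpy as np
from workcell import monitor, imaging, bot
from scipy.spatial.transform import Rotation as R
np.set_printoptions(precision=4,suppress=True)
def proj(n,P):
    c=imaging.camera_params(n);T=c["T"];p=(np.atleast_2d(P)-T[:3,3])@T[:3,:3]
    return np.c_[c["fx"]*p[:,0]/p[:,2]+c["cx"],c["fy"]*p[:,1]/p[:,2]+c["cy"]]
def ray_z(n,uv,z):
    c=imaging.camera_params(n);T=c["T"];d=T[:3,:3]@[(uv[0]-c["cx"])/c["fx"],(uv[1]-c["cy"])/c["fy"],1]
    return T[:3,3]+d*(z-T[2,3])/d[2]
def rack(v,P): # v=x,y,yaw ; rack->world
    return np.atleast_2d(P)@R.from_euler('z',v[2]).as_matrix().T+[v[0],v[1],0]
def tip(a,r=.115): f=a-np.pi/3; return [.065+r*np.sin(f),-.192,.18+r*np.cos(f)]
def bar(a,y): f=a-np.pi/2; return [.065+.065*np.sin(f)+.001*np.cos(f),y,.18+.065*np.cos(f)]
E
python3 - <<'E'
from h import *
from scipy.optimize import least_squares
S=lambda u,v:(u/3.5+185,v/3.5+140)
T=lambda u,v:(u/4.5+220,v/4.5+180)
def model(p):
    v,a=p[:3],p[3]
    t=rack(v,[[.065,-.192,.18],tip(a),bar(a,-.1545),bar(a,.1545)])
    return t
oT=np.array([T(641,213),T(664,335),T(584,308),T(79,302)])
oS=np.array([S(70,190),S(76,55),S(491,143),S(129,128)])[[0,1,3,2]]
f=lambda p:np.r_[(proj("top",model(p))-oT).ravel(),(proj("scene",model(p))-oS).ravel()]
r=least_squares(f,[.55,-.05,0,.1],loss="soft_l1")
print(r.x);print(r.fun.reshape(-1,2));print(model(r.x))
# bottles: cap tops checks
print("yellow cap",ray_z("scene",S(180,145),.174),"blue cap",ray_z("scene",S(462,165),.174))
M=R.from_euler('z',-r.x[2]).as_matrix()
for n,uv in(("yellow",S(180,145)),("blue",S(462,165))): print(n,M@(ray_z("scene",uv,.174)-[r.x[0],r.x[1],0]))
for n,uv,z in(("pinkcap",S(355,160),.155),("purplecap",S(432,162),.155)): print(n,M@(ray_z("scene",uv,z)-[r.x[0],r.x[1],0]))
E
```

```text
[ 0.5062 -0.0239  0.0844  0.1914]
[[-0.8927 -0.6765]
 [-0.2047  0.3186]
 [-0.5945  0.157 ]
 [-1.1173 -0.1104]
 [-0.6085  0.094 ]
 [-0.5191 -1.0818]
 [-1.6037 -0.0754]
 [-0.4667 -0.0362]]
[[ 0.5871 -0.2098  0.18  ]
 [ 0.5006 -0.2171  0.2554]
 [ 0.5206 -0.1777  0.1924]
 [ 0.4946  0.1302  0.1924]]
yellow cap [ 0.5161 -0.1313  0.174 ] blue cap [0.5055 0.1093 0.174 ]
yellow [ 0.0008 -0.1079  0.174 ]
blue [0.0105 0.1328 0.174 ]
pinkcap [-0.0089  0.0415  0.155 ]
purplecap [-0.0104  0.108   0.155 ]
```

```bash
cat >> h.py <<'E'
RK=np.array([.5062,-.0239,.0844])
def ang(): return R.from_euler('z',RK[2])
# jaw (tool y) along rack +-x, tool x down ; tilt = turn about rack x axis
def toolR(sgn=1,tilt=0):
    B=np.c_[[0,0,-1],[sgn,0,0],np.cross([0,0,-1],[sgn,0,0])]
    return ang()*R.from_rotvec([tilt,0,0])*R.from_matrix(B)
def rel(targets,sgn=1):
    s=monitor.read_state();R0=R.from_rotvec(s["tcp_rot"])
    for P,t in targets:
        w=rack(RK,P)[0]
        print(P,np.r_[R0.inv().apply(w-s["tool_pos"]),(R0.inv()*toolR(sgn,t)).as_rotvec()].round(4).tolist())
def inrack(w): return ang().inv().apply(w-np.r_[RK[:2],0])
E
python3 - <<'E'
from h import *
s=monitor.read_state()
print(R.from_rotvec(s["tcp_rot"]).as_matrix(), inrack(s["tool_pos"]))
print("pump",ray_z("top",(412,268),.15)); print("tip",tip(.19))
for sg in(1,-1): rel([([-.09,-.195,.24],0)],sg)
E
```

```text
[[-0.0004  0.2443 -0.9697]
 [ 0.002  -0.9697 -0.2443]
 [-1.     -0.0021 -0.0001]] [-0.3933 -0.599   0.2301]
pump [ 0.4892 -0.363   0.15  ]
tip [np.float64(-0.02194128417592943), -0.192, np.float64(0.2552742526089783)]
[-0.09, -0.195, 0.24] [-0.0092, -0.3496, -0.3647, -1.4084, -0.0015, 0.0017]
[-0.09, -0.195, 0.24] [-0.0092, -0.3496, -0.3647, 1.7332, 0.0017, 0.0016]
```

Emit:
jog_arm(
  rows=[
    [-0.01, -0.35, -0.365, -1.408, 0, 0, 0],
    [-0.01, -0.35, -0.365, -1.408, 0, 0, 0],
    [-0.01, -0.35, -0.365, -1.408, 0, 0, 0],
    [-0.01, -0.35, -0.365, -1.408, 0, 0, 0],
    [-0.01, -0.35, -0.365, -1.408, 0, 0, 0],
    [-0.01, -0.35, -0.365, -1.408, 0, 0, 0],
    [-0.01, -0.35, -0.365, -1.408, 0, 0, 0],
    [-0.01, -0.35, -0.365, -1.408, 0, 0, 0],
    [-0.01, -0.35, -0.365, -1.408, 0, 0, 0],
    [-0.01, -0.35, -0.365, -1.408, 0, 0, 0],
    [-0.01, -0.35, -0.365, -1.408, 0, 0, 0],
    [-0.01, -0.35, -0.365, -1.408, 0, 0, 0],
    [-0.01, -0.35, -0.365, -1.408, 0, 0, 0],
    [-0.01, -0.35, -0.365, -1.408, 0, 0, 0],
    [-0.01, -0.35, -0.365, -1.408, 0, 0, 0],
  ],
)

```text
time: 1.6
tool_pos: [0.4325, -0.2266, 0.2406]
tcp_rot: [1.15, 1.249, -1.149]
wrist_force: [-0.1, 0.5, 1.2]
width: -0.0
```

```bash
python3 - <<'E'
from h import *
import cv2
s=monitor.read_state();print(s["time"],inrack(s["tool_pos"]),s["q"],s["width"])
rel([([-.09,-.195,.24],0)])
# planned push path: fingertip follows trailing side of lever
for a in np.arange(.2,1.95,.15):
    f=a-np.pi/3; r=.1 if a<.9 else .095
    c=np.array([.065+r*np.sin(f),.18+r*np.cos(f)]); n=np.array([-np.cos(f),np.sin(f)])
    print(round(a,2),"lever pt",c,"trail surf",c+.008*n,"tip",tip(a)[0],tip(a)[2])
E
```

```text
1.6 [-0.0906 -0.1957  0.2406] [-0.5345 -0.0997  1.9784  0.0013  1.2647 -0.6164] -0.00036713415360964093
[-0.09, -0.195, 0.24] [0.0006, 0.0006, -0.0007, -0.0029, -0.0021, 0.0007]
0.2 lever pt [-0.0099  0.2462] trail surf [-0.0152  0.2402] tip -0.021184207167502314 0.2561398872793298
0.35 lever pt [0.0008 0.2567] trail surf [-0.0053  0.2515] tip -0.008838248860301046 0.268164125386941
0.5 lever pt [0.013  0.2654] trail surf [0.0061 0.2612] tip 0.005165957330483084 0.27820838730893827
0.65 lever pt [0.0263 0.2722] trail surf [0.0189 0.2691] tip 0.020513907125082262 0.28604710057669747
0.8 lever pt [0.0405 0.277 ] trail surf [0.0328 0.275 ] tip 0.03686091865932631 0.2915042245894879
0.95 lever pt [0.0558 0.2746] trail surf [0.0478 0.2738] tip 0.05383987329622194 0.29445720410684345
1.1 lever pt [0.07   0.2749] trail surf [0.062  0.2753] tip 0.07106946031907882 0.29483972157505056
1.25 lever pt [0.0841 0.2731] trail surf [0.0763 0.2747] tip 0.08816274034814925 0.29264318647643195
1.4 lever pt [0.0978 0.2691] trail surf [0.0903 0.2719] tip 0.10473583516490556 0.28791692825385395
1.55 lever pt [0.1108 0.2632] trail surf [0.1038 0.2671] tip 0.12041654878923588 0.2807670884777874
1.7 lever pt [0.1227 0.2555] trail surf [0.1163 0.2603] tip 0.13485272619875052 0.2713542371354629
1.85 lever pt [0.1333 0.246 ] trail surf [0.1278 0.2518] tip 0.14772016197138368 0.2598897665751255
```

Emit:
jog_arm(
  rows=[
    [0.003, 0.03, 0, 0, 0, 0, 0],
    [0.003, 0.045, 0, 0, 0, 0, 0],
    [0.003, 0.06, 0, 0, 0, 0, 0],
    [0.003, 0.07, 0, 0, 0, 0, 0],
    [0.003, 0.08, 0, 0, 0, 0, 0],
    [0.003, 0.09, 0, 0, 0, 0, 0],
    [0.003, 0.1, 0, 0, 0, 0, 0],
    [0.003, 0.11, 0, 0, 0, 0, 0],
    [0.003, 0.12, 0, 0, 0, 0, 0],
    [0.003, 0.13, 0, 0, 0, 0, 0],
    [0.003, 0.14, 0, 0, 0, 0, 0],
    [0.003, 0.147, 0, 0, 0, 0, 0],
    [0.003, 0.154, 0, 0, 0, 0, 0],
    [0.003, 0.161, 0, 0, 0, 0, 0],
    [0.003, 0.168, 0, 0, 0, 0, 0],
    [0.003, 0.175, 0, 0, 0, 0, 0],
    [0.003, 0.182, 0, 0, 0, 0, 0],
    [0.003, 0.187, 0, 0, 0, 0, 0],
    [0.003, 0.187, 0, 0, 0, 0, 0],
  ],
)

```text
time: 3.5
tool_pos: [0.619, -0.2109, 0.2362]
tcp_rot: [1.15, 1.251, -1.149]
wrist_force: [-1.2, 0.6, 0.3]
width: 0.002
```

```bash
python3 - <<'E'
from h import *
import cv2
s=monitor.read_state();print(s["time"],inrack(s["tool_pos"]),s["wrist_force"])
a=imaging.read_camera("scene")[130:270,180:345];b=imaging.read_camera("top")[180:290,220:390]
a=cv2.resize(a,None,fx=3.5,fy=3.5,interpolation=cv2.INTER_CUBIC)
b=cv2.resize(b,None,fx=3.5,fy=3.5,interpolation=cv2.INTER_CUBIC)
m=np.zeros((600,800,3),np.uint8)  # stack scaled
a=cv2.resize(a,(380,322));b=cv2.resize(b,(420,272))
cv2.imwrite("pics/1.png",cv2.convertScaleAbs(np.hstack([cv2.copyMakeBorder(a,0,0,0,0,0),cv2.copyMakeBorder(b,0,50,0,0,0)]),alpha=1.4))
E
```

```text
3.5 [ 0.0966 -0.1959  0.2362] [-1.1651  0.5641  0.2592]
```

View pics/1.png

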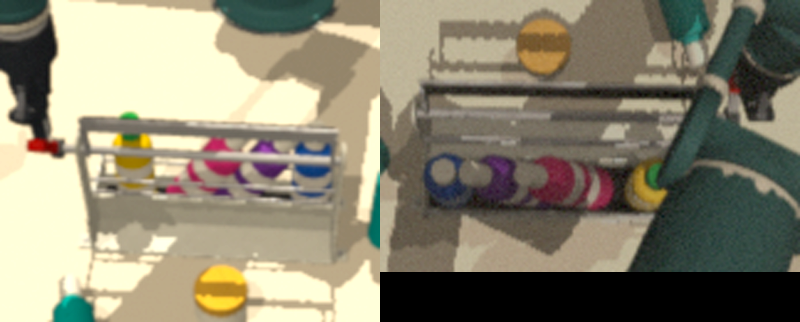

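The lever has swung over and the bar now stands behind the lane, leaving the caps visible. A bit more push will bring it to the stop.

Emit:
jog_arm(
  rows=[
    [0.002, 0.004, 0, 0, 0, 0, 0],
    [0.003, 0.007, 0, 0, 0, 0, 0],
    [0.003, 0.007, 0, 0, 0, 0, 0],
  ],
)

```text
time: 3.9
tool_pos: [0.6233, -0.2106, 0.2349]
tcp_rot: [1.147, 1.254, -1.153]
wrist_force: [-13.2, -0.5, 8.8]
width: 0.0
```

```bash
python3 - <<'E'
from h import *
import cv2
s=monitor.read_state();print(s["time"],inrack(s["tool_pos"]),s["wrist_force"])
rel([([.05,-.2,.30],0),([-.09,-.12,.30],0),([0.0,.06,.30],0)])
E
```

```text
3.9 [ 0.1009 -0.1959  0.2349] [-13.1977  -0.461    8.8474]
[0.05, -0.2, 0.3] [-0.0647, -0.0514, 0.004, -0.0026, -0.0031, 0.0071]
[-0.09, -0.12, 0.3] [-0.0635, -0.1916, -0.0756, -0.0026, -0.0031, 0.0071]
[0.0, 0.06, 0.3] [-0.0636, -0.1021, -0.2559, -0.0026, -0.0031, 0.0071]
```

Emit:
jog_arm(
  rows=[
    [-0.02, -0.02, 0, 0, 0, 0, 0],
    [-0.06, -0.03, 0, 0, 0, 0, 0],
    [-0.085, -0.06, 0, 0, 0, 0, 30],
    [-0.085, -0.11, -0.02, 0, 0, 0, 60],
    [-0.085, -0.16, -0.05, 0, 0, 0, 60],
    [-0.085, -0.21, -0.08, 0, 0, 0, 60],
    [-0.085, -0.24, -0.1, 0, 0, 0, 60],
    [-0.085, -0.24, -0.1, 0, 0, 0, 60],
  ],
)

```text
time: 4.7
tool_pos: [0.3734, -0.1286, 0.3222]
tcp_rot: [1.148, 1.253, -1.151]
wrist_force: [1.2, 0.1, 0.0]
width: 0.6
```

```bash
python3 - <<'E'
from h import *
import cv2
s=monitor.read_state();print(s["time"],inrack(s["tool_pos"]),s["wrist_force"],s["width"])
A=imaging.read_camera("scene");B=imaging.read_camera("top")
cv2.imwrite("pics/s2.png",A);cv2.imwrite("pics/t2.png",B)
a=cv2.resize(A[160:230,205:345],(770,385),interpolation=cv2.INTER_CUBIC) #5.5
b=cv2.resize(B[225:275,230:355],(770,308),interpolation=cv2.INTER_CUBIC) #6.16
cv2.imwrite("pics/2.png",cv2.convertScaleAbs(np.vstack([a,b])[:600],alpha=1.4))
E
```

```text
4.7 [-0.1411 -0.0931  0.3222] [1.2471 0.0759 0.002 ] 0.599888325799557
```

View pics/2.png

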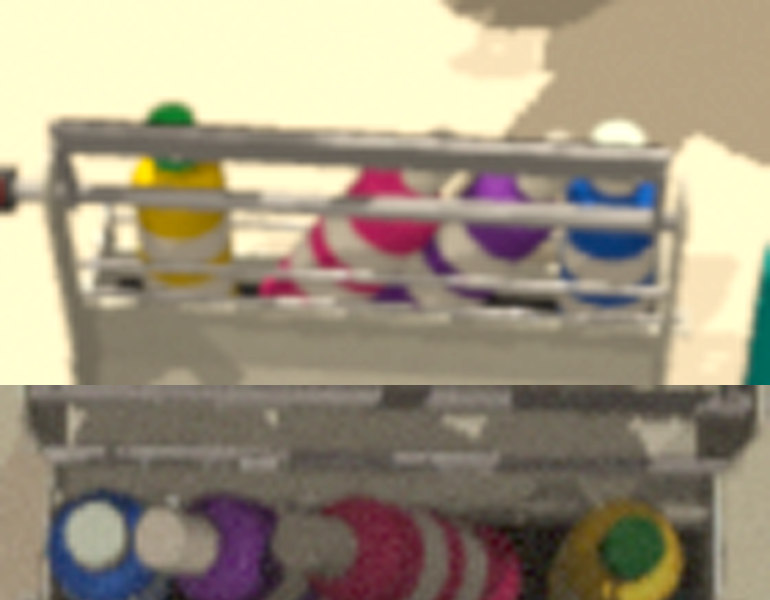

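Top crop (scale 6.16, origin 230,225 with 385 px added to rows): blue cap (97,535), purple cap end about (158,541), pink cap end about (285,545), yellow cap (633,548).

```bash
python3 - <<'E'
from h import *
U=lambda u,v:(230+u/6.16,225+(v-385)/6.16)
for n,uv,z in(("blue",(97,535),.174),("yellow",(633,548),.174),("purple",(158,541),.163),("pink",(285,545),.163)): print(n,inrack(ray_z("top",U(*uv),z)))
for n,uv,z in(("blue",(618,140),.172),("yellow",(172,117),.174)): print(n,inrack(ray_z("scene",(205+uv[0]/5.5,160+uv[1]/5.5),z)))
E
```

```text
blue [-0.0025  0.1302  0.174 ]
yellow [-0.005  -0.1115  0.174 ]
purple [-0.0035  0.1033  0.163 ]
pink [-0.0045  0.0455  0.163 ]
blue [0.0015 0.1339 0.172 ]
yellow [ 0.0002 -0.1084  0.174 ]
```

```bash
cat >> h.py <<'E'
def grip(ye,s,th,t,up=0,x=-.001):
    P=np.array([x,ye+s*np.sin(th)-.027*np.cos(th),.006+s*np.cos(th)+.027*np.sin(th)+up])
    return (P+.019*np.array([0,np.sin(t),-np.cos(t)])).round(4).tolist()
E
python3 - <<'E'
from h import *
t0=-.25;d=np.pi/180
rel([(grip(-.0206,.152,32*d,t0,.07),t0),(grip(-.0206,.152,32*d,t0,.0),t0)])
E
```

```text
[-0.001, 0.0323, 0.2008] [0.1218, 0.1373, -0.1274, -0.0016, -0.2518, 0.0034]
[-0.001, 0.0323, 0.1308] [0.1918, 0.1375, -0.1273, -0.0016, -0.2518, 0.0034]
```

Emit:
jog_arm(
  rows=[
    [0.02, 0.04, -0.04, 0, -0.1, 0, 65],
    [0.05, 0.08, -0.08, 0, -0.2, 0, 65],
    [0.08, 0.12, -0.115, 0, -0.25, 0, 65],
    [0.11, 0.137, -0.127, 0, -0.25, 0, 65],
    [0.13, 0.137, -0.127, 0, -0.25, 0, 65],
    [0.15, 0.137, -0.127, 0, -0.25, 0, 65],
    [0.165, 0.137, -0.127, 0, -0.25, 0, 65],
    [0.18, 0.137, -0.127, 0, -0.25, 0, 65],
    [0.19, 0.137, -0.127, 0, -0.25, 0, 65],
    [0.19, 0.137, -0.127, 0, -0.25, 0, 65],
  ],
)

```text
time: 5.8
tool_pos: [0.5013, 0.0074, 0.1314]
tcp_rot: [0.97, 1.059, -1.253]
wrist_force: [-0.5, -0.9, 0.1]
width: 0.648
```

```bash
python3 - <<'E'
from h import *
import cv2
s=monitor.read_state();print(s["time"],inrack(s["tool_pos"]),s["wrist_force"],s["width"])
A=imaging.read_camera("wrist");B=imaging.read_camera("scene")
b=cv2.resize(B[150:240,205:345],(560,360),interpolation=cv2.INTER_CUBIC)
cv2.imwrite("pics/3.png",np.hstack([cv2.resize(A,(400,300)),cv2.resize(b,(400,300))]))
E
```

```text
5.8 [-0.0022  0.0316  0.1314] [-0.4782 -0.8818  0.0907] 0.6479382562249902
```

View pics/3.png

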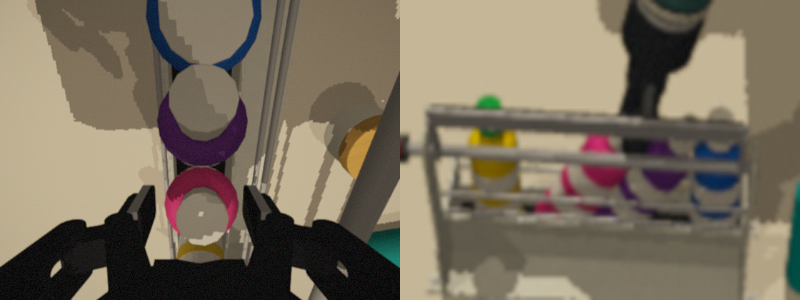

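The pink cap at (203,215) in the wrist half sits between the pads, which are centred at (200,209). Closing now.

Emit:
jog_arm(
  rows=[
    [0, 0, 0, 0, 0, 0, 0],
    [0, 0, 0, 0, 0, 0, 0],
    [0, 0, 0, 0, 0, 0, 0],
    [0, 0, 0, 0, 0, 0, 0],
    [0, 0, 0, 0, 0, 0, 0],
  ],
  force=30,
)

```text
time: 6.4
tool_pos: [0.5038, 0.0077, 0.1345]
tcp_rot: [0.973, 1.055, -1.249]
wrist_force: [0.8, 0.2, 5.3]
width: 0.319
```

```bash
python3 - <<'E'
from h import *
s=monitor.read_state();print(s["time"],inrack(s["tool_pos"]),s["wrist_force"],s["width"]*.085)
t0=-.25;d=np.pi/180
rel([(grip(-.0206,.152,th*d,t0+(32-th)*d,x=-.0022),t0+(32-th)*d) for th in(32,28,24,20,16,12,8,4,2)])
E
```

```text
6.4 [0.0003 0.0317 0.1345] [0.7548 0.1777 5.2619] 0.027118261344773346
[-0.0022, 0.0323, 0.1308] [0.0034, -0.0025, -0.0015, -0.0024, -0.0016, -0.0005]
[-0.0022, 0.0235, 0.1342] [0.0023, -0.0025, 0.0078, -0.0024, 0.0682, -0.0006]
[-0.0022, 0.0145, 0.137] [0.0018, -0.0024, 0.0173, -0.0023, 0.138, -0.0007]
[-0.0022, 0.0052, 0.1391] [0.002, -0.0024, 0.0268, -0.0023, 0.2078, -0.0008]
[-0.0022, -0.0041, 0.1406] [0.0029, -0.0024, 0.0362, -0.0023, 0.2776, -0.0009]
[-0.0022, -0.0135, 0.1414] [0.0044, -0.0024, 0.0455, -0.0023, 0.3474, -0.0009]
[-0.0022, -0.023, 0.1415] [0.0066, -0.0023, 0.0547, -0.0022, 0.4172, -0.001]
[-0.0022, -0.0324, 0.1411] [0.0093, -0.0023, 0.0637, -0.0022, 0.487, -0.0011]
[-0.0022, -0.0371, 0.1406] [0.011, -0.0023, 0.0682, -0.0022, 0.5219, -0.0011]
```

Emit:
jog_arm(
  rows=[
    [-0.001, 0, 0.009, 0, 0.068, 0, 0],
    [-0.0015, 0, 0.019, 0, 0.138, 0, 0],
    [-0.0015, 0, 0.028, 0, 0.208, 0, 0],
    [-0.0005, 0, 0.038, 0, 0.278, 0, 0],
    [0.001, 0, 0.047, 0, 0.348, 0, 0],
    [0.003, 0, 0.056, 0, 0.418, 0, 0],
    [0.006, 0, 0.065, 0, 0.487, 0, 0],
    [0.0075, 0, 0.069, 0, 0.522, 0, 0],
    [0.0075, 0, 0.069, 0, 0.522, 0, 0],
  ],
)

```text
time: 7.3
tool_pos: [0.5103, -0.0628, 0.146]
tcp_rot: [1.342, 1.451, -1.014]
wrist_force: [-2.5, -1.8, 11.8]
width: 0.315
```

```bash
python3 - <<'E'
from h import *
import cv2
s=monitor.read_state();print(s["time"],inrack(s["tool_pos"]),s["wrist_force"],s["torque"],s["width"]*.085)
A=imaging.read_camera("wrist");B=imaging.read_camera("scene")
b=cv2.resize(B[150:240,205:345],(560,360),interpolation=cv2.INTER_CUBIC)
cv2.imwrite("pics/4.png",np.hstack([cv2.resize(A,(400,300)),cv2.resize(b,(400,300))]))
E
```

```text
7.3 [ 0.0008 -0.0391  0.146 ] [-2.5227 -1.821  11.8183] [0.106  0.5866 0.1058] 0.026782122715870403
```

View pics/4.png

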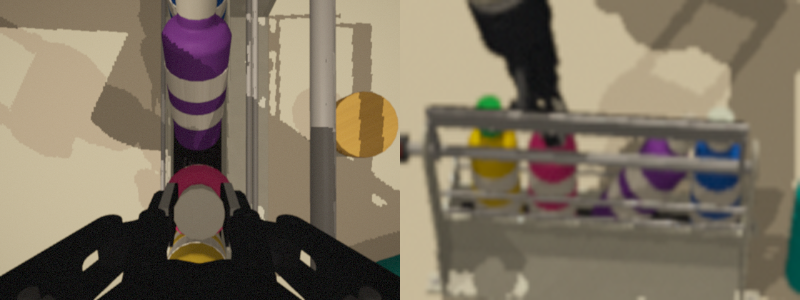

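Pink stands upright next to yellow, and purple still leans. Releasing pink and moving to purple.

Emit:
jog_arm(
  rows=[
    [0, 0, 0, 0, 0, 0, 30],
    [0, 0, 0, 0, 0, 0, 50],
    [0, 0, 0, 0, 0, 0, 65],
    [0, 0, 0, 0, 0, 0, 65],
  ],
)

```text
time: 7.8
tool_pos: [0.5098, -0.0617, 0.1455]
tcp_rot: [1.34, 1.452, -1.014]
wrist_force: [-1.2, 0.4, 0.2]
width: 0.653
```

```bash
python3 - <<'E'
from h import *
s=monitor.read_state();print(s["time"],inrack(s["tool_pos"]),s["wrist_force"],s["width"]*.085)
t0=-.25;d=np.pi/180;ye=.103-.0661;x=.0
q=inrack(s["tool_pos"])
rel([((q+[0,0,.06]).tolist(),.27),((q+[0,0,.08]).tolist(),0),(grip(ye,.152,32*d,t0,.08,x),t0),(grip(ye,.152,32*d,t0,.0,x),t0)])
E
```

```text
7.8 [ 0.0004 -0.0379  0.1455] [-1.1948  0.4377  0.2143] 0.055499686716829734
[0.0003935365266109966, -0.037940066516209514, 0.2055310329006552] [-0.0578, 0.0001, -0.0162, -0.0028, -0.004, -0.0022]
[0.0003935365266109966, -0.037940066516209514, 0.22553103290065518] [-0.077, 0.0001, -0.0216, -0.0031, -0.274, -0.0019]
[0.0, 0.0898, 0.2108] [-0.0283, -0.0007, -0.1406, -0.0033, -0.524, -0.0015]
[0.0, 0.0898, 0.1308] [0.0487, -0.0008, -0.119, -0.0033, -0.524, -0.0015]
```

Emit:
jog_arm(
  rows=[
    [-0.03, 0, -0.008, 0, 0, 0, 65],
    [-0.065, 0, -0.018, 0, -0.08, 0, 65],
    [-0.077, 0, -0.04, 0, -0.2, 0, 65],
    [-0.06, 0, -0.08, 0, -0.34, 0, 65],
    [-0.045, 0, -0.12, 0, -0.48, 0, 65],
    [-0.028, 0, -0.14, 0, -0.524, 0, 65],
    [-0.01, 0, -0.135, 0, -0.524, 0, 65],
    [0.01, 0, -0.13, 0, -0.524, 0, 65],
    [0.03, 0, -0.124, 0, -0.524, 0, 65],
    [0.042, 0, -0.121, 0, -0.524, 0, 65],
    [0.048, 0, -0.119, 0, -0.524, 0, 65],
    [0.048, 0, -0.119, 0, -0.524, 0, 65],
  ],
)

```text
time: 9.0
tool_pos: [0.4976, 0.065, 0.1302]
tcp_rot: [0.97, 1.055, -1.254]
wrist_force: [-4.7, 0.0, -1.1]
width: 0.652
```

```bash
python3 - <<'E'
from h import *
import cv2
s=monitor.read_state();print(s["time"],inrack(s["tool_pos"]),s["wrist_force"],s["width"]*.085)
A=imaging.read_camera("wrist");B=imaging.read_camera("scene")
b=cv2.resize(B[150:240,205:345],(560,360),interpolation=cv2.INTER_CUBIC)
cv2.imwrite("pics/5.png",np.hstack([cv2.resize(A,(400,300)),cv2.resize(b,(400,300))]))
E
```

```text
9.0 [-0.0011  0.0893  0.1302] [-4.6973  0.0453 -1.0828] 0.05544909987536897
```

View pics/5.png

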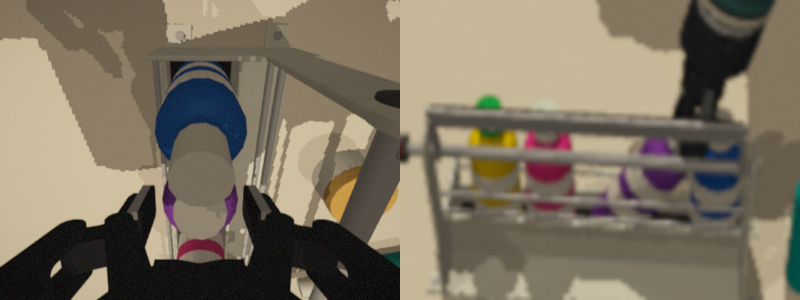

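Pink is still upright, and the purple cap at (203,215) sits between the pads with the blue cap beyond them. Closing.

Emit:
jog_arm(
  rows=[
    [0, 0, 0, 0, 0, 0, 0],
    [0, 0, 0, 0, 0, 0, 0],
    [0, 0, 0, 0, 0, 0, 0],
    [0, 0, 0, 0, 0, 0, 0],
    [0, 0, 0, 0, 0, 0, 0],
  ],
  force=30,
)

```text
time: 9.6
tool_pos: [0.4992, 0.0652, 0.132]
tcp_rot: [0.973, 1.053, -1.251]
wrist_force: [1.4, 0.1, 3.4]
width: 0.319
```

Emit:
jog_arm(
  rows=[
    [-0.0015, 0, 0.009, 0, 0.068, 0, 0],
    [-0.002, 0, 0.019, 0, 0.138, 0, 0],
    [-0.002, 0, 0.028, 0, 0.208, 0, 0],
    [-0.001, 0, 0.038, 0, 0.278, 0, 0],
    [0.0005, 0, 0.047, 0, 0.348, 0, 0],
    [0.0025, 0, 0.056, 0, 0.418, 0, 0],
    [0.0055, 0, 0.065, 0, 0.487, 0, 0],
    [0.0065, 0, 0.068, 0, 0.522, 0, 0],
    [0.0065, 0, 0.068, 0, 0.522, 0, 0],
  ],
)

```text
time: 10.5
tool_pos: [0.5037, -0.0035, 0.1413]
tcp_rot: [1.341, 1.451, -1.02]
wrist_force: [0.3, -0.4, -3.3]
width: 0.318
```

```bash
python3 - <<'E'
from h import *
import cv2
s=monitor.read_state();print(s["time"],inrack(s["tool_pos"]),s["wrist_force"],s["torque"],s["width"]*.085)
A=imaging.read_camera("wrist");B=imaging.read_camera("scene")
b=cv2.resize(B[150:240,205:345],(560,360),interpolation=cv2.INTER_CUBIC)
cv2.imwrite("pics/6.png",np.hstack([cv2.resize(A,(400,300)),cv2.resize(b,(400,300))]))
E
```

```text
10.5 [-0.0007  0.0205  0.1413] [ 0.3344 -0.352  -3.3276] [-0.2322 -0.0595 -0.01  ] 0.027065725827470657
```

View pics/6.png

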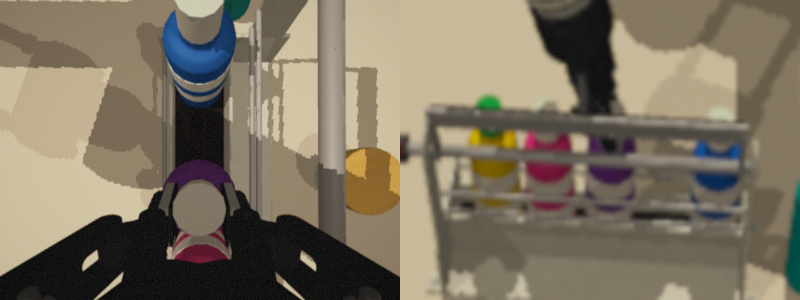

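Purple is upright at about rack y = 0.01. Releasing, lifting, and heading to the +x side of the lever.

Emit:
jog_arm(
  rows=[
    [0.001, 0, 0, 0, 0, 0, 0],
    [0.001, 0, 0, 0, 0, 0, 30],
    [0.001, 0, 0, 0, 0, 0, 50],
    [0.001, 0, 0, 0, 0, 0, 65],
    [0, 0, 0, 0, 0, 0, 65],
    [-0.03, 0, -0.008, 0, 0, 0, 65],
    [-0.06, 0, -0.017, 0, 0, 0, 65],
    [-0.1, 0, -0.028, 0, 0, 0, 65],
    [-0.14, 0, -0.039, 0, 0, 0, 65],
    [-0.16, 0, -0.045, 0, -0.1, 0, 30],
    [-0.16, 0, -0.045, 0, -0.25, 0, 0],
    [-0.16, 0, -0.045, 0, -0.27, 0, 0],
  ],
)

```text
time: 11.8
tool_pos: [0.5049, 0.0004, 0.3105]
tcp_rot: [1.149, 1.244, -1.145]
wrist_force: [0.0, 1.0, -0.8]
width: 0.144
```

```bash
python3 - <<'E'
from h import *
import cv2
s=monitor.read_state();print(s["time"],inrack(s["tool_pos"]),s["wrist_force"],s["width"]*.085)
rel([([.19,-.195,.32],0),([.19,-.195,.235],0)])
A=imaging.read_camera("scene");cv2.imwrite("pics/s7.png",A)
b=cv2.resize(A[130:250,170:350],(750,500),interpolation=cv2.INTER_CUBIC)
cv2.imwrite("pics/7.png",b)
E
```

```text
11.8 [0.0007 0.0243 0.3105] [ 0.0474  1.0247 -0.8366] 0.012271483830847555
[0.19, -0.195, 0.32] [-0.0086, 0.1896, 0.2191, -0.0011, 0.0006, -0.0037]
[0.19, -0.195, 0.235] [0.0764, 0.1892, 0.219, -0.0011, 0.0006, -0.0037]
```

View pics/7.png

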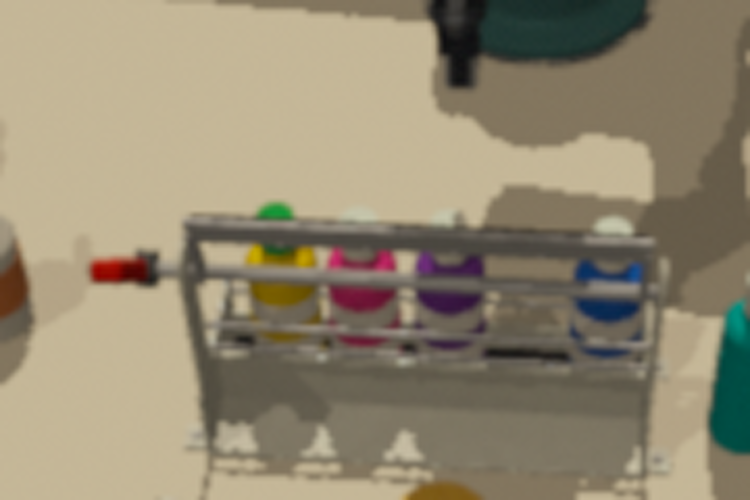

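All four bottles stand upright. Next the finger goes to the lever's far side.

Emit:
jog_arm(
  rows=[
    [-0.012, 0.035, 0.035, 0, 0, 0, 0],
    [-0.012, 0.07, 0.07, 0, 0, 0, 0],
    [-0.012, 0.1, 0.105, 0, 0, 0, 0],
    [-0.012, 0.13, 0.14, 0, 0, 0, 0],
    [-0.012, 0.16, 0.175, 0, 0, 0, 0],
    [-0.012, 0.189, 0.21, 0, 0, 0, 0],
    [-0.012, 0.189, 0.219, 0, 0, 0, 0],
    [0.02, 0.189, 0.219, 0, 0, 0, 0],
    [0.05, 0.189, 0.219, 0, 0, 0, 0],
    [0.076, 0.189, 0.219, 0, 0, 0, 0],
    [0.076, 0.189, 0.219, 0, 0, 0, 0],
    [0.076, 0.189, 0.219, 0, 0, 0, 0],
  ],
)

```text
time: 13.05
tool_pos: [0.7095, -0.2022, 0.2317]
tcp_rot: [1.149, 1.251, -1.148]
wrist_force: [0.4, 0.4, 1.3]
width: 0.0
```

```bash
python3 - <<'E'
from h import *
s=monitor.read_state();print(s["time"],inrack(s["tool_pos"]),s["wrist_force"],s["width"]*.085)
rel([([x,-.195,z],0) for x,z in((.19,.235),(.074,.235),(.055,.235),(.035,.233),(.023,.222),(.02,.218))])
E
```

```text
13.05 [ 0.1875 -0.1948  0.2317] [0.3877 0.4233 1.3324] 4.145707099258462e-05
[0.19, -0.195, 0.235] [-0.0034, 0.0025, 0.0002, -0.0013, -0.0034, 0.0021]
[0.074, -0.195, 0.235] [-0.0031, -0.1135, 0.0004, -0.0013, -0.0034, 0.0021]
[0.055, -0.195, 0.235] [-0.0031, -0.1325, 0.0004, -0.0013, -0.0034, 0.0021]
[0.035, -0.195, 0.233] [-0.001, -0.1525, 0.0004, -0.0013, -0.0034, 0.0021]
[0.023, -0.195, 0.222] [0.01, -0.1645, 0.0005, -0.0013, -0.0034, 0.0021]
[0.02, -0.195, 0.218] [0.014, -0.1675, 0.0005, -0.0013, -0.0034, 0.0021]
```

Emit:
jog_arm(
  rows=[
    [-0.003, -0.015, 0, 0, 0, 0, 0],
    [-0.003, -0.025, 0, 0, 0, 0, 0],
    [-0.003, -0.035, 0, 0, 0, 0, 0],
    [-0.003, -0.045, 0, 0, 0, 0, 0],
    [-0.003, -0.055, 0, 0, 0, 0, 0],
    [-0.003, -0.065, 0, 0, 0, 0, 0],
    [-0.003, -0.075, 0, 0, 0, 0, 0],
    [-0.003, -0.085, 0, 0, 0, 0, 0],
    [-0.003, -0.095, 0, 0, 0, 0, 0],
    [-0.003, -0.105, 0, 0, 0, 0, 0],
    [-0.003, -0.113, 0, 0, 0, 0, 0],
    [-0.003, -0.12, 0, 0, 0, 0, 0],
    [-0.003, -0.127, 0, 0, 0, 0, 0],
    [-0.003, -0.133, 0, 0, 0, 0, 0],
    [-0.002, -0.14, 0, 0, 0, 0, 0],
    [-0.001, -0.147, 0, 0, 0, 0, 0],
    [0, -0.153, 0, 0, 0, 0, 0],
    [0.004, -0.158, 0, 0, 0, 0, 0],
    [0.008, -0.162, 0, 0, 0, 0, 0],
    [0.008, -0.162, 0, 0, 0, 0, 0],
  ],
)

```text
time: 15.05
tool_pos: [0.5464, -0.2153, 0.2224]
tcp_rot: [1.149, 1.255, -1.15]
wrist_force: [0.2, -0.8, 1.7]
width: -0.003
```

```bash
python3 - <<'E'
from h import *
import cv2
s=monitor.read_state();print(s["time"],inrack(s["tool_pos"]),s["wrist_force"],s["width"]*.085)
A=imaging.read_camera("scene");B=imaging.read_camera("top");cv2.imwrite("pics/s8.png",A);cv2.imwrite("pics/t8.png",B)
# predicted red centroid of grip for clamp angles vs measured red blob
hsv=cv2.cvtColor(A,cv2.COLOR_BGR2HSV);m=((hsv[...,0]<6)|(hsv[...,0]>176))&(hsv[...,1]>200)&(hsv[...,2]>90)
m=m.astype(np.uint8);m[:,:185]=0;m[:,222:]=0;m[:140]=0;m[220:]=0
p=np.argwhere(m);print(len(p),p.mean(0)[::-1],p.min(0)[::-1],p.max(0)[::-1])
for a in(0,.1,.2,.3,.5): print(a,proj("scene",rack(RK,[tip(a,.0775),tip(a),tip(a,.04)])).round(1).tolist())
E
```

```text
15.05 [ 0.0239 -0.1941  0.2224] [ 0.187  -0.8286  1.7408] -0.0002600536365442371
47 [207.6383 167.4681] [204 157] [210 179]
0 [[206.7, 168.6], [207.8, 156.4], [205.6, 181.0]]
0.1 [[206.2, 168.0], [207.0, 155.3], [205.3, 180.7]]
0.2 [[205.6, 167.6], [206.1, 154.6], [205.0, 180.5]]
0.3 [[205.0, 167.4], [205.2, 154.3], [204.7, 180.5]]
0.5 [[203.7, 168.0], [203.3, 154.8], [204.0, 180.9]]
```

Emit:
jog_arm(
  rows=[
    [0.002, -0.001, 0, 0, 0, 0, 0],
    [0.004, -0.002, 0, 0, 0, 0, 0],
    [0.005, -0.003, 0, 0, 0, 0, 0],
  ],
)

```text
time: 15.45
tool_pos: [0.5439, -0.2151, 0.2169]
tcp_rot: [1.149, 1.256, -1.149]
wrist_force: [0.3, 0.2, 1.7]
width: -0.002
```

Emit:
jog_arm(
  rows=[
    [0.002, -0.001, 0, 0, 0, 0, 0],
    [0.003, -0.002, 0, 0, 0, 0, 0],
    [0.004, -0.002, 0, 0, 0, 0, 0],
  ],
)

```text
time: 15.75
tool_pos: [0.5437, -0.2152, 0.2162]
tcp_rot: [1.151, 1.251, -1.146]
wrist_force: [-1.1, 3.2, 16.2]
width: 0.001
```

The force rose to 16 N with no further travel, so the lever is at the stop. Backing off and checking.

Emit:
jog_arm(
  rows=[
    [-0.02, 0.012, 0, 0, 0, 0, 0],
    [-0.06, 0.02, 0, 0, 0, 0, 0],
    [-0.1, 0.02, 0, 0, 0, 0, 0],
    [-0.12, -0.03, 0.04, 0, 0, 0, 0],
    [-0.12, -0.08, 0.08, 0, 0, 0, 0],
    [-0.12, -0.12, 0.12, 0, 0, 0, 0],
    [-0.12, -0.16, 0.16, 0, 0, 0, 0],
    [-0.12, -0.18, 0.18, 0, 0, 0, 0],
    [-0.12, -0.18, 0.18, 0, 0, 0, 0],
    [-0.12, -0.18, 0.18, 0, 0, 0, 0],
  ],
)

```text
time: 16.75
tool_pos: [0.3769, -0.4119, 0.3345]
tcp_rot: [1.154, 1.251, -1.15]
wrist_force: [1.0, 0.2, 0.5]
width: 0.0
```

```bash
python3 - <<'E'
from h import *
import cv2
s=monitor.read_state();print(s["time"],inrack(s["tool_pos"]),s["wrist_force"])
A=imaging.read_camera("scene");B=imaging.read_camera("top")
for n,I,(x0,x1,y0,y1) in(("scene",A,(185,222,140,220)),("top",B,(340,390,220,270))):
    h=cv2.cvtColor(I,cv2.COLOR_BGR2HSV);m=((h[...,0]<6)|(h[...,0]>174))&(h[...,1]>150)&(h[...,2]>60)
    p=np.argwhere(m[y0:y1,x0:x1])+[y0,x0];print(n,len(p),p.mean(0)[::-1],p.min(0)[::-1],p.max(0)[::-1])
    for a in(0,.1,.2): print(a,proj(n,rack(RK,[tip(a,.0775),tip(a),tip(a,.04)])).round(1).tolist())
a=cv2.resize(A[140:240,180:345],(400,242));b=cv2.resize(B[200:290,225:390],(400,218))
a=cv2.resize(A[140:240,180:345],(610,370),interpolation=cv2.INTER_CUBIC);b=cv2.resize(B[215:277,225:390],(610,229),interpolation=cv2.INTER_CUBIC)
cv2.imwrite("pics/8.png",cv2.convertScaleAbs(np.vstack([a,b]),alpha=1.4))
E
```

```text
16.75 [-0.1615 -0.3757  0.3345] [1.0414 0.1966 0.4538]
scene 142 [207.1972 168.2113] [204 157] [211 180]
0 [[206.7, 168.6], [207.8, 156.4], [205.6, 181.0]]
0.1 [[206.2, 168.0], [207.0, 155.3], [205.3, 180.7]]
0.2 [[205.6, 167.6], [206.1, 154.6], [205.0, 180.5]]
top 91 [364.7912 248.7582] [361 239] [368 260]
0 [[364.6, 248.9], [366.2, 260.4], [363.1, 237.9]]
0.1 [[365.0, 247.0], [366.8, 257.6], [363.3, 236.9]]
0.2 [[365.4, 244.9], [367.4, 254.5], [363.5, 235.9]]
```

View pics/8.png

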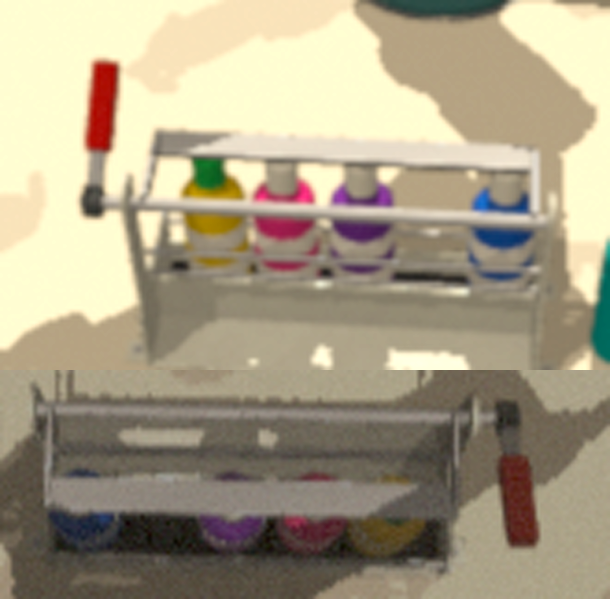

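The bar lies over all four upright caps, and both lever images match a clamp angle of about 0 rad. Handing in.

```bash
python3 -c "
from workcell import finish_job
print(finish_job())"
```

```text
the job is handed in; nothing more can be done
None
```

The job is handed in at about 17 s on the robot's clock. I pushed the red lever open to its stop, stood pink and then purple upright by their caps, and pushed the lever shut again to its stop.

- **Last pictures:** all four bottles stand upright under the bar.
- **Clamp angle:** the lever's image position matches 0 rad, within about 0.02 rad in the top view. The scene view agrees but resolves the angle less finely.
- **Robot:** it is clear of everything, with wrist force back to about 1 N. The highest force I read was 16 N, when pushing against the stops.
- **Bystanders:** I never came near the soap pump, tumbler or cream jar, but I did not measure their positions again at the end.
- **No check failed:** finger contact came about 5 mm later than planned in both lever pushes, so I pushed until the force rose.

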